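Restock two carton lanes first in, first out

ROBOT

A 7-joint arm with a two-finger parallel gripper is mounted at the origin on the work surface; the furniture and walls round the work are solid. World frame = base frame: x ahead of the robot, y to its left, z up, the work surface at z = 0. Lengths are in mm, angles in degrees, forces in N, time in s.
With the tool pointing down it reaches from about 400 to 925 mm from the base axis. Payload 4.1 kg.
Tool frame: the origin (TCP) lies at the very end of the fingers, on their centre line; the grasp point (between the pads) lies 19 mm behind it; z points along the fingers, y is the line along which they close (so a half turn about z gives the same grasp; the last joint's range is limited). The gripper opens to 85 mm and grips with 20 to 120 N. Pads are 22 mm wide; open, the fingers measure 114 mm over their backs; the gripper's body (76 mm by 85 mm) begins 54 mm behind the grasp point. The pads swing forward as they close: fully open they stand 13 mm farther back than shut.
Start: joints at [62.166, 22.827, 2.584, 88.041, -1.071, 69.15, -2.905], TCP at [245.237, -602.002, 200.647] pointing down, gripper open.
Joint ranges: [-161.44, 161.44], [-28.35, 127.94], [-78.24, 83.42], [0, 140.83], [-78.03, 258.03], [13.02, 114.36], [-168.23, 168.23]. Speed limits (degrees/s): [147.25, 147.25, 180, 180, 180, 180, 180].

INTERFACE

Orientations are given as a 3x3 rotation matrix whose columns are the frame's x, y, z axes.
In Python, from workcell import * gives the robot as it stands.
- The arm moves only by the tool drive_tool, never from a script. Its argument "steps" is text: rows parted by semicolons, each of 5 numbers parted by spaces: the opening, from 0 (shut) to 1 (fully open), then the shift along the world's x, y, z in m, then the turn about the world's z in rad. In form: fingers x y z turn; .... A call has 1 to 20 rows; each row is the pose to reach, as a shift and turn from the pose commanded when the call began; what a row does not reach only later rows make up. A row lasts 1/12 s, in which the tool goes at most 41.7 mm and 7.16 degrees, less where a joint would pass 70% of its speed; a pose out of reach is approached as far as the arm can. A call with a gripper value outside its range is refused whole. The fingers move at their own pace and stop on an object; the grip force is fixed at half the most. Time passes only in rows, so rows that repeat a pose let the fingers close. It gives the time, the measured TCP pose, the force, the opening and the grip force at its end, in the units of the state.
- observe(): the state, without advancing time (a new reading comes with each control period).
- grab_frame(name): name is "side" or "top" or "wrist"; returns a dict with "color" (400x640x3 uint8, red, green, blue), "K" (3x3 intrinsics, pixels), "pose" (4x4, takes a point from camera to world coordinates); the wrist camera has in their place "T_tool_cam" (4x4, takes a point from camera to tool coordinates, whose origin is the TCP and whose axes are the flange's). Camera axes: x right, y down, z forward; pixel columns grow to the right and rows downward; lengths in mm; the calibration is good to about 2 mm. A picture is of the moment at which its call begins: read the wrist's pose just before it. There is no depth.
- job_done(): hands the job in; it is judged then, once.
Trained networks look in a picture, given as the dict that the camera call returned (one of the last four; its "shot" number tells which), for a name from the list of things; names that differ only in an ending like _2 or _b are one class to them, and where a whole thing is asked for, a point or a joint stands for the part that bears it (a point fixed in the world has none). Each returns a list of dicts, best first, with "score" (0 to 1); they miss things now and then, are a little off and sometimes report something else, mostly with a low value. They report only what shows in the picture. A call takes as long as a camera call.
- search_frame(picture, name): "extent" ([left, top, right, bottom] in pixels, round what is visible of it).
- regions_of(picture, name): "mask" (400x640 bool, what is visible of it) and "extent" ([left, top, right, bottom] in pixels, round what is visible of it).
- spot_point(picture, name): "xy" ([column, row] in pixels: a listed point, or the origin of a listed thing).
The state is a dict: "t": time; "joint_pos": joint angles; "joint_velocities": joint speeds; "joint_efforts": joint torques, N m; "ee_pos": TCP position; "orientation": TCP orientation; "wrist_force": force on the tool from outside, world axes, zero at the start; "wrist_torque": the same for the moment, N m; "opening": opening from 0.0 (shut) to 1.0 (fully open); "finger_force": force on a finger pad.
Only numpy, scipy, OpenCV 4.12 (cv2) and the standard library are available. Lean on these libraries where they do the work, as an engineer would, in place of code of your own. Each camera call takes 0.05 s, during which the arm holds its last target. There are 200 camera calls.

TASK

Restock the two stock lanes first in, first out: in each lane bring the old carton, now at the back, forward against the front lip (the end nearer the robot, with the thumb notch), then take the new carton of the same kind from the desk ahead of the robot and load it behind the old one, staples in the narrow lane and paper clips in the wide one. Each lane must end with its two cartons lying flat, right way up, one behind the other lengthwise between the side rails. Leave the note block, the stapler and the rubber stamp where they are.

Things in the scene. Friction and masses are not known exactly. Their poses are not given: they have to be found in the camera images.
- narrow_lane: Fixed dark steel tray for two staples cartons lengthwise, inside 160 x 50 mm, walls 3 mm. Origin: centre of its underside, on the desk; x from the front end (facing the robot within 0.2 rad) to the back, y across. Floor 8 mm above the desk; side rails 13 mm above the desk (keep fingertips above them); front lip 17 mm high, notched, inner face at x = -80 mm; back plate 27 mm high, at +80 mm.
- wide_lane: Fixed dark steel tray for two paper-clip cartons lengthwise, inside 168 x 64 mm, walls 3 mm. Origin: centre of its underside, on the desk; x from the front end (facing the robot within 0.2 rad) to the back, y across. Floor 8 mm above the desk; side rails 13 mm above the desk (keep fingertips above them); front lip 17 mm high, notched, inner face at x = -84 mm; back plate 27 mm high, at +84 mm.
- staples_old: The old staples carton: small blue closed box, 36 x 68 x 22 mm (x, y, z), lying at or near the back of the narrow lane, lengthwise in it. Origin: centre of its underside; z up. y runs along its length, x across its width, where it is best gripped from above.
- staples_new: The new staples carton: same as the old one (36 x 68 x 22 mm, blue), lying flat on the desk beside the lanes, ahead of the robot (a carton beside or behind the robot is decor). Origin: centre of its underside; z up. y runs along its length, x across its width, where it is best gripped from above.
- clips_old: The old paper-clip carton: larger orange closed box, 50 x 72 x 20 mm (x, y, z), lying at or near the back of the wide lane, lengthwise in it. Origin: centre of its underside; z up. y runs along its length, x across its width, where it is best gripped from above.
- clips_new: The new paper-clip carton: same as the old one (50 x 72 x 20 mm, orange), lying flat on the desk beside the lanes, ahead of the robot (a carton beside or behind the robot is decor). Origin: centre of its underside; z up. y runs along its length, x across its width, where it is best gripped from above.
- note_block: Yellow block of sticky notes, 77 x 77 x 33 mm, on the desk; bystander. Origin: centre of its underside.
- stapler: Red and black desk stapler, 36 x 146 x 50 mm, on the desk nearer the robot; bystander. Origin: centre of its underside, y along its length.
- rubber_stamp: Wooden rubber stamp with a black turned handle, 29 x 62 x 58 mm, on the desk nearer the robot; bystander. Origin: centre of its underside.

How it is judged (in metres and radians):
At the end, for the whole second after the job is handed in: In each lane the old carton is in front, its end within 15 mm of the front lip, the new one of the same kind behind it; all four flat on the lane floor, right way up, lengthwise (within 12 mm of the middle line, 0.25 rad), released and at rest; bystanders moved under 20 mm (x of staples_old in the frame of narrow_lane between -0.051 and -0.031 m and y of staples_old in the frame of narrow_lane between -0.012 and 0.012 m and z of staples_old in the frame of narrow_lane between 0.004 and 0.012 m and angle between each of staples_old, staples_new, clips_old, clips_new's own z axis and vertical below 0.1 rad and angle between the y axis of each of staples_old, staples_new and the x axis of narrow_lane, either way round below 0.25 rad and linear speed of each of staples_old, staples_new, clips_old, clips_new below 0.02 m/s and angular speed of each of staples_old, staples_new, clips_old, clips_new below 0.2 rad/s and x of staples_new in the frame of narrow_lane between 0 and 0.051 m and y of staples_new in the frame of narrow_lane between -0.012 and 0.012 m and z of staples_new in the frame of narrow_lane between 0.004 and 0.012 m and x of clips_old in the frame of wide_lane between -0.053 and -0.033 m and y of clips_old in the frame of wide_lane between -0.012 and 0.012 m and z of clips_old in the frame of wide_lane between 0.004 and 0.012 m and angle between the y axis of each of clips_old, clips_new and the x axis of wide_lane, either way round below 0.25 rad and x of clips_new in the frame of wide_lane between 0 and 0.053 m and y of clips_new in the frame of wide_lane between -0.012 and 0.012 m and z of clips_new in the frame of wide_lane between 0.004 and 0.012 m); the robot touches nothing.
It fails at once if the new staples carton is put into the narrow lane before the old one has been brought forward (x of staples_new in the frame of narrow_lane between -0.1 and 0.1 m and y of staples_new in the frame of narrow_lane between -0.03 and 0.03 m and height (world z) of staples_new below 0.025 m and x of staples_old in the frame of narrow_lane above -0.02 m).
It fails at once if the new clips carton is put into the wide lane before the old one has been brought forward (x of clips_new in the frame of wide_lane between -0.1 and 0.1 m and y of clips_new in the frame of wide_lane between -0.03 and 0.03 m and height (world z) of clips_new below 0.025 m and x of clips_old in the frame of wide_lane above -0.02 m).
It fails at once if a bystander (note block, stapler or rubber stamp) is moved more than 20 mm (distance of any of note_block, stapler, rubber_stamp from where it was at the start of the episode above 0.02 m).
It also fails if it takes over 88 s, if anything falls off the work surface, if the arm or the gripper's body presses on something with over 40 N, if the wrist force passes 120 N, or if a joint passes its speed limit or range.

## Working session

There is one attempt and no reset: what is moved stays moved. The work goes in short steps, Python scripts to look and compute and a tool call to move; the robot and the scene stay as the last step left them, time stands still between calls to the robot, and variables do not carry over. Pictures are saved under pics/ and viewed, at most 14 in all, crops included, and the job is handed in when it is done.

Besides the shell and the picture viewer there is one more tool, called after ">>>" by a JSON object that holds its "name" and its "arguments". drive_tool: Moves the arm, as the interface text tells. Its arguments: {"type":"object","properties":{"steps":{"type":"string"}},"required":["steps"]}

```bash
ls; mkdir -p pics; cat > h.py <<'E'
from workcell import *
import numpy as np, cv2
def ray(f,uv,z,st=None):
    K=f["K"]; P=f["pose"] if "pose" in f else None
    if P is None:
        T=np.eye(4); T[:3,:3]=st["orientation"]; T[:3,3]=st["ee_pos"]; P=T@f["T_tool_cam"]
    d=P[:3,:3]@np.linalg.solve(np.array(K),[uv[0],uv[1],1.]); o=P[:3,3]
    return o+d*(z-o[2])/d[2]
def save(f,n): cv2.imwrite("pics/"+n,np.ascontiguousarray(f["color"][...,::-1]))
def rect(f,m,z,st=None):
    c=max(cv2.findContours(m.astype(np.uint8),cv2.RETR_EXTERNAL,cv2.CHAIN_APPROX_NONE)[0],key=cv2.contourArea)[:,0]
    w=np.array([ray(f,p,z,st)[:2] for p in c],np.float32)
    (c,s,a)=cv2.minAreaRect(w); 
    if s[0]<s[1]: a+=90
    a=(a+90)%180-90
    return np.round(c,1),np.round(sorted(s),1),round(a,1)  # a: long axis direction deg
E
python3 - <<'E'
from h import *
s=observe(); print({k:np.round(v,2).tolist() for k,v in s.items()})
Z=dict(narrow_lane=13,wide_lane=13,staples_old=26,clips_old=25,note_block=33,stapler=50,rubber_stamp=58)
for c in("top","side"):
    f=grab_frame(c); save(f,c+"0.png"); print(c,np.round(f["pose"],2).tolist())
    for n,z in Z.items():
        for r in regions_of(f,n)[:4]:
            print(n,round(r["score"],2),np.round(r["extent"]).tolist(),rect(f,r["mask"],z) if c=="top" else "")
E
```

```text
pics
{'t': 0.0, 'joint_pos': [62.17, 22.87, 2.58, 88.11, -1.07, 69.15, -2.9], 'joint_velocities': [-0.03, 0.08, 0.04, 0.01, -0.05, -0.11, 0.04], 'joint_efforts': [0.0, -47.51, 1.36, -25.42, 0.01, 0.01, 0.0], 'ee_pos': [244.97, -601.34, 199.57], 'orientation': [[0.93, 0.38, -0.0], [0.38, -0.93, 0.0], [-0.0, -0.0, -1.0]], 'wrist_force': [-0.6, -0.17, 0.09], 'wrist_torque': [0.01, -0.01, -0.03], 'finger_force': 0.0, 'opening': 1.0}
top [[-0.03, -0.99, 0.12, 246.81], [-1.0, 0.03, 0.0, -9.44], [-0.01, -0.12, -0.99, 1335.61], [0.0, 0.0, 0.0, 1.0]]
narrow_lane 0.68 [348.0, 157.0, 378.0, 224.0] (array([ 445. , -137.4]), array([ 62.3, 174.2]), -0.3)
wide_lane 0.32 [349.0, 159.0, 375.0, 221.0] (array([ 445.5, -137.6]), array([ 59.5, 169.4]), 1.1)
staples_old 0.71 [353.0, 165.0, 372.0, 190.0] (array([ 469. , -130.8]), array([36. , 70.1]), -2.2)
staples_old 0.4 [350.0, 159.0, 376.0, 221.0] (array([ 443.3, -135.1]), array([ 56.2, 168. ]), 1.2)
clips_old 0.8 [251.0, 164.0, 273.0, 189.0] (array([483.8, 144.6]), array([51. , 74.2]), 3.3)
note_block 0.82 [187.0, 170.0, 222.0, 204.0] (array([446.9, 298.6]), array([82. , 88.5]), 78.4)
stapler 0.92 [199.0, 236.0, 253.0, 254.0] (array([293., 236.]), array([ 34.9, 148.1]), 86.4)
stapler 0.72 [303.0, 176.0, 332.0, 195.0] (array([445.1,  -8.6]), array([37.9, 68.1]), 61.6)
rubber_stamp 0.57 [396.0, 230.0, 423.0, 247.0] (array([ 299.6, -251. ]), array([32.3, 60.3]), 52.4)
side [[-0.92, -0.2, 0.32, 34.04], [-0.38, 0.54, -0.75, 837.75], [-0.02, -0.82, -0.58, 683.2], [0.0, 0.0, 0.0, 1.0]]
narrow_lane 0.86 [288.0, 165.0, 345.0, 187.0] 
wide_lane 0.83 [237.0, 216.0, 306.0, 255.0] 
staples_old 0.75 [296.0, 165.0, 320.0, 179.0] 
clips_old 0.84 [239.0, 218.0, 277.0, 242.0] 
note_block 0.96 [208.0, 256.0, 266.0, 299.0] 
note_block 0.57 [234.0, 217.0, 304.0, 257.0] 
stapler 0.8 [291.0, 246.0, 332.0, 309.0] 
rubber_stamp 0.51 [367.0, 152.0, 389.0, 168.0]
```

```bash
python3 -c "
import cv2
a=cv2.imread('pics/top0.png')[130:290,150:470]
cv2.imwrite('pics/top0c.png',cv2.resize(a,None,fx=2.5,fy=2.5,interpolation=cv2.INTER_CUBIC))"
```

```text
(no output)
```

View pics/top0c.png

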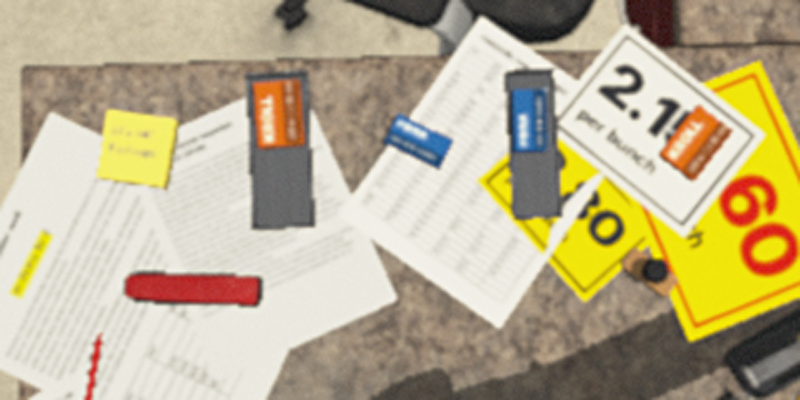

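View pics/side0.png

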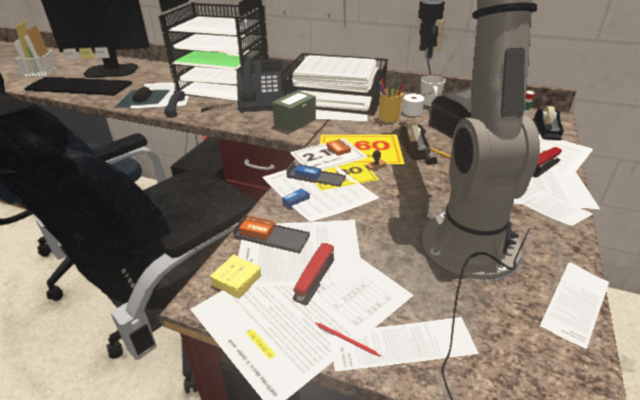

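The top view (crop, 2.5x, offset 150,130) shows the wide lane with the old orange carton around (280,150) and the narrow lane with the old blue one around (532,143). The new blue carton is at (418,140) and the new orange one at (697,143). The note block, stapler and stamp are at (138,148), (193,288) and (650,268), all clear of the lanes.

```bash
python3 - <<'E'
from h import *
f=grab_frame("top")
for n,z in dict(staples_new=22,clips_new=20,wide_lane=13).items():
    for r in regions_of(f,n)[:4]: print(n,round(r["score"],2),np.round(r["extent"]).tolist(),rect(f,r["mask"],z))
hsv=cv2.cvtColor(f["color"],cv2.COLOR_RGB2HSV)
for n,lo,hi in(("blue",(100,120,60),(115,255,255)),("orange",(5,170,120),(16,255,255))):
    m=cv2.inRange(hsv,lo,hi); m[:150]=0;m[230:]=0;m[:,:230]=0;m[:,460:]=0
    m=cv2.morphologyEx(m,cv2.MORPH_CLOSE,np.ones((5,5)))
    k,l,st,_=cv2.connectedComponentsWithStats(m)
    for i in range(1,k):
        if st[i,4]>100: print(n,st[i].tolist(),rect(f,l==i,22))
print(np.round(grab_frame("wrist")["T_tool_cam"],3).tolist())
E
```

```text
staples_new 0.73 [304.0, 177.0, 334.0, 196.0] (array([449.7,  -9.5]), array([37.4, 68.3]), 61.6)
staples_new 0.72 [254.0, 160.0, 274.0, 190.0] (array([485.3, 144.9]), array([51.6, 79.9]), 2.8)
clips_new 0.89 [411.0, 172.0, 444.0, 204.0] (array([ 439. , -314.7]), array([52. , 76.7]), -40.0)
clips_new 0.39 [355.0, 165.0, 368.0, 190.0] (array([ 470.2, -131.3]), array([36.1, 70.3]), -2.3)
clips_new 0.19 [189.0, 171.0, 222.0, 206.0] (array([452. , 302.2]), array([78.3, 83.4]), 78.8)
wide_lane 0.74 [248.0, 158.0, 279.0, 225.0] (array([445.2, 145. ]), array([ 72.9, 180.2]), 0.5)
blue [355, 166, 13, 25, 282] (array([ 468.2, -132.5]), array([33.3, 67.6]), -2.2)
blue [304, 176, 26, 20, 220] (array([450. ,  -8.9]), array([32.5, 64.7]), 61.6)
orange [252, 163, 19, 26, 359] (array([483.6, 144.4]), array([49.9, 70.7]), -0.7)
orange [415, 173, 26, 28, 378] (array([ 439.6, -314.3]), array([47.5, 68.8]), -40.2)
orange [438, 200, 22, 30, 421] (array([ 360. , -367.9]), array([57.5, 80.3]), -3.7)
[[0.001, -0.956, -0.292, 74.922], [1.0, 0.001, -0.0, 0.557], [0.0, -0.292, 0.956, -173.803], [0.0, 0.0, 0.0, 1.0]]
```

>>> {"name": "drive_tool", "arguments": {"steps": "1 0.22 0.467 0 -0.39;1 0.22 0.467 0 -0.39;1 0.22 0.467 0 -0.39;1 0.22 0.467 0 -0.39;1 0.22 0.467 0 -0.39;1 0.22 0.467 0 -0.39;1 0.22 0.467 0 -0.39;1 0.22 0.467 0 -0.39;1 0.22 0.467 0 -0.39;1 0.22 0.467 0 -0.39;1 0.22 0.467 0 -0.39;1 0.22 0.467 0 -0.39;1 0.22 0.467 0 -0.39;1 0.22 0.467 0 -0.39;1 0.22 0.467 0 -0.39;1 0.22 0.467 0 -0.39"}}

```text
t: 2.38
ee_pos: [464.7, -136.2, 200.6]
orientation: [[1.0, -0.005, -0.0], [-0.005, -1.0, -0.001], [-0.0, 0.001, -1.0]]
wrist_force: [-0.4, -0.7, -1.0]
opening: 1.003
finger_force: 0.0
```

```bash
cat >> h.py <<'E'
def look(name,things):
    s=observe(); f=grab_frame("wrist"); save(f,name)
    o=s["orientation"]; print("t",s["t"],"tcp",np.round(s["ee_pos"],1),"yaw",round(np.degrees(np.arctan2(o[1][0],o[0][0])),1),"open",round(s["opening"],3))
    for n,z in things.items():
        for r in regions_of(f,n)[:3]: print(n,round(r["score"],2),np.round(r["extent"]).tolist(),rect(f,r["mask"],z,s))
E
python3 -c "
from h import *
look('w1.png',dict(narrow_lane=13,staples_old=30))"
```

```text
t 2.3833 tcp [ 464.7 -136.2  200.6] yaw -0.3 open 1.003
narrow_lane 0.9 [295.0, 104.0, 355.0, 260.0] (array([ 446.2, -139.9]), array([ 58.3, 169.7]), 1.2)
staples_old 0.85 [304.0, 131.0, 338.0, 199.0] (array([ 472.8, -134.7]), array([36.3, 69.2]), 0.5)
```

View pics/w1.png

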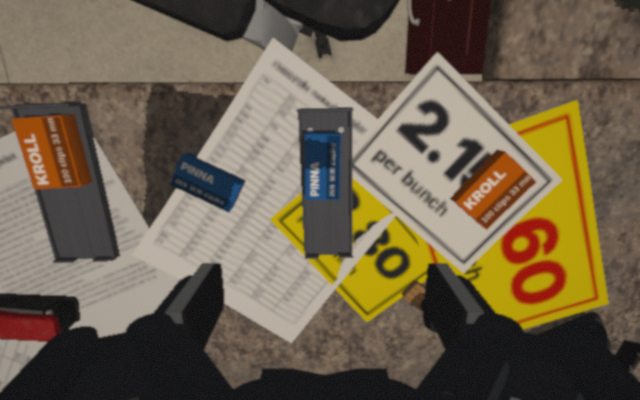

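Wrist view: the narrow lane runs from about (299,108) to (352,256), turned about 1–2°. The old blue carton is inside it at (304–338, 131–199), near its left rail. The new blue carton is at (208,182) and the new orange one at (503,188).

```bash
cat >> h.py <<'E'
def lane(f,s,name,L):
    m=regions_of(f,name)[0]["mask"]; rows=np.where(m.sum(1)>20)[0]; a,b=rows[0],rows[-1]
    e=lambda r:(np.where(m[r])[0][0],np.where(m[r])[0][-1]+1)
    P=[]
    for r in np.linspace(a+10,b-10,12).astype(int):
        l,q=e(r); A=ray(f,(l,r),13,s);B=ray(f,(q,r),13,s); P.append((A[0],(A[1]+B[1])/2,A[1]-B[1]))
    P=np.array(P); k,c=np.polyfit(P[:,0],P[:,1],1)
    xb=ray(f,(np.mean(e(a+2)),a),27,s)[0]; xf=ray(f,(np.mean(e(b-2)),b+1),17,s)[0]
    xc=(xb+xf)/2; print(name,"xback",round(xb,1),"xfront",round(xf,1),"len",round(xb-xf,1),"expect",L,"centre",round(xc,1),round(k*xc+c,1),"ang",round(np.degrees(np.arctan(k)),2),"w",P[:,2].round(1))
E
python3 -c "
from h import *
s=observe();f=grab_frame('wrist')
lane(f,s,'narrow_lane',166)
lane(f,s,'wide_lane',174)
for n,z in dict(staples_new=22,clips_new=20,clips_old=28).items():
    for r in regions_of(f,n)[:3]: print(n,round(r['score'],2),np.round(r['extent']).tolist(),rect(f,r['mask'],z,s))"
```

```text
narrow_lane xback 529.7 xfront 364.3 len 165.5 expect 166 centre 447.0 -140.3 ang 1.17 w [55.1 55.6 56.2 55.7 56.2 54.7 55.3 54.8 55.3 54.8 55.4 54.8]
wide_lane xback 535.0 xfront 359.6 len 175.4 expect 174 centre 447.3 125.3 ang -9.79 w [76.3 14.4 13.5 13.6 13.8 13.9 72.6 77.8 78.7 78.4 78.2 78. ]
clips_new 0.81 [452.0, 149.0, 538.0, 229.0] (array([ 445.6, -316.1]), array([58.8, 73.2]), -40.2)
clips_old 0.79 [13.0, 113.0, 91.0, 187.0] (array([487.6, 135.8]), array([63.9, 72. ]), 3.2)
```

>>> {"name": "drive_tool", "arguments": {"steps": "1 0.008 0.0015 -0.04 0.02;1 0.008 0.0015 -0.08 0.02;1 0.008 0.0015 -0.12 0.02;1 0.008 0.0015 -0.15 0.02;1 0.008 0.0015 -0.17 0.02;1 0.008 0.0015 -0.18 0.02;1 0.008 0.0015 -0.1865 0.02;1 0.008 0.0015 -0.1865 0.02;0.3 0.008 0.0015 -0.1865 0.02;0.3 0.008 0.0015 -0.1865 0.02;0.3 0.008 0.0015 -0.1865 0.02;0.3 0.008 0.0015 -0.1865 0.02;0.3 0.008 0.0015 -0.1865 0.02;0.3 0.008 0.0015 -0.1865 0.02;0.3 0.008 0.0015 -0.1865 0.02;0.3 0.008 0.0015 -0.1865 0.02"}}

```text
t: 4.17
ee_pos: [473.2, -133.5, 14.2]
orientation: [[1.0, 0.017, 0.0], [0.017, -1.0, -0.0], [0.0, 0.0, -1.0]]
wrist_force: [0.1, 0.1, 1.1]
opening: 0.302
finger_force: 0.0
```

>>> {"name": "drive_tool", "arguments": {"steps": "0 0 0 0 0;0 0 0 0 0;0 0 0 0 0;0 0 0 0 0"}}

```text
t: 4.5
ee_pos: [473.2, -133.5, 14.1]
orientation: [[1.0, 0.017, -0.0], [0.017, -1.0, -0.0], [-0.0, 0.0, -1.0]]
wrist_force: [-0.9, -0.2, -0.1]
opening: 0.003
finger_force: 0.0
```

```bash
python3 -c "
from h import *
look('w2.png',dict(staples_old=30))"
```

```text
t 4.5 tcp [ 473.2 -133.5   14.1] yaw 1.0 open 0.003
staples_old 0.8 [290.0, 178.0, 365.0, 276.0] (array([ 486.1, -135.6]), array([36.3, 49.9]), -0.6)
```

View pics/w2.png

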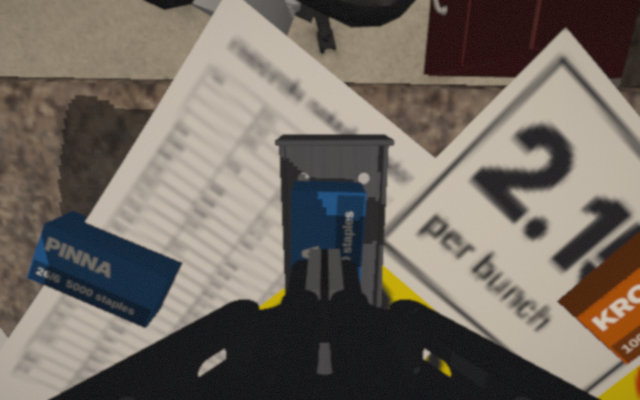

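The fingers, shut, show at (325,270) in front of the blue carton top, which spans (290–365, 178–276), so they hold nothing. The side view should tell their height.

```bash
python3 -c "
from h import *
f=grab_frame('side'); a=f['color'][100:220,240:400,::-1]
cv2.imwrite('pics/s1.png',cv2.resize(np.ascontiguousarray(a),None,fx=5,fy=5,interpolation=cv2.INTER_CUBIC))
w=grab_frame('wrist'); K=w['K']; C=np.linalg.inv(w['T_tool_cam']); print(np.round(K,1).tolist())
for z in(0,-5,-10,-16,-19,-30):
  p=np.array(K)@(C@[0,0,z,1])[:3]; print(z,(p[:2]/p[2]).round())
P=np.linalg.inv(f['pose'])
for z in(14,30): 
  p=np.array(f['K'])@(P@[473.2,-133.5,z,1])[:3]; print('side',z,((p[:2]/p[2]-[240,100])*5).round())
"
```

```text
[[344.3, 0.0, 324.1], [0.0, 344.3, 202.6], [0.0, 0.0, 1.0]]
0 [323. 241.]
-5 [323. 245.]
-10 [323. 249.]
-16 [323. 254.]
-19 [323. 256.]
-30 [323. 267.]
side 14 [335. 366.]
side 30 [334. 343.]
```

View pics/s1.png

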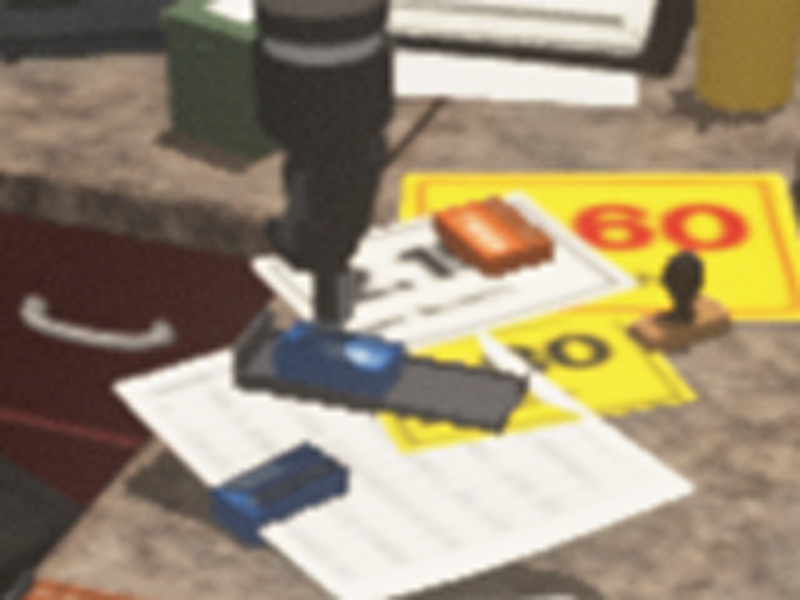

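```bash
python3 -c "
import cv2
a=cv2.imread('pics/w2.png')[160:340,220:430]
cv2.imwrite('pics/w2c.png',cv2.resize(cv2.convertScaleAbs(a,alpha=1.8,beta=10),None,fx=3.3,fy=3.3,interpolation=cv2.INTER_CUBIC))"
```

```text
(no output)
```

View pics/w2c.png

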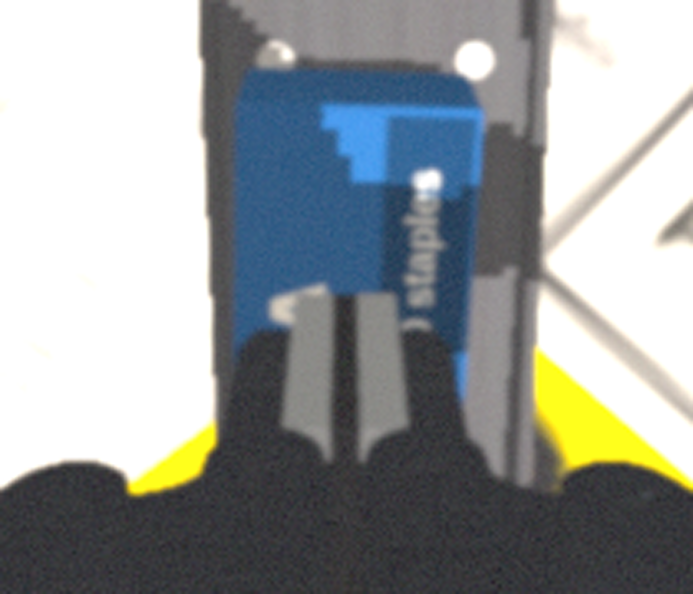

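The zoom shows the shut fingertips hovering over the carton top, at about row 248. From the wrist and side geometry that puts them some 28–33 mm short of the reported TCP. I'll find the true offset with a gentle touch on the carton top (z = 30).

>>> {"name": "drive_tool", "arguments": {"steps": "0 0 0 -0.002 0;0 0 0 -0.004 0;0 0 0 -0.006 0;0 0 0 -0.008 0;0 0 0 -0.009 0;0 0 0 -0.009 0"}}

```text
t: 5.2
ee_pos: [472.9, -133.4, 4.8]
orientation: [[1.0, 0.017, -0.001], [0.017, -1.0, 0.0], [-0.001, -0.0, -1.0]]
wrist_force: [-1.1, -0.5, -1.2]
opening: 0.002
finger_force: 0.0
```

>>> {"name": "drive_tool", "arguments": {"steps": "0 0 0 -0.001 0;0 0 0 -0.002 0;0 0 0 -0.002 0"}}

```text
t: 5.45
ee_pos: [473.2, -133.5, 3.0]
orientation: [[1.0, 0.017, -0.0], [0.017, -1.0, -0.0], [-0.0, 0.0, -1.0]]
wrist_force: [-0.9, 0.3, -0.0]
opening: -0.002
finger_force: 0.0
```

>>> {"name": "drive_tool", "arguments": {"steps": "0 0 0 -0.001 0;0 0 0 -0.002 0;0 0 0 -0.002 0"}}

```text
t: 5.7
ee_pos: [473.1, -133.5, 1.0]
orientation: [[1.0, 0.017, -0.0], [0.017, -1.0, -0.0], [-0.0, 0.0, -1.0]]
wrist_force: [0.9, -0.5, 0.8]
opening: 0.001
finger_force: 0.0
```

>>> {"name": "drive_tool", "arguments": {"steps": "0 0 0 -0.001 0;0 0 0 -0.002 0;0 0 0 -0.002 0"}}

```text
t: 5.95
ee_pos: [473.4, -133.5, -0.6]
orientation: [[1.0, 0.017, 0.0], [0.017, -1.0, -0.0], [0.0, 0.0, -1.0]]
wrist_force: [-1.3, 0.6, 3.7]
opening: -0.0
finger_force: 1.6
```

>>> {"name": "drive_tool", "arguments": {"steps": "0 0 0 -0.001 0;0 0 0 -0.002 0;0 0 0 -0.002 0"}}

```text
t: 6.2
ee_pos: [473.4, -133.6, -0.7]
orientation: [[1.0, 0.017, -0.001], [0.017, -1.0, -0.001], [-0.001, 0.001, -1.0]]
wrist_force: [-6.3, 2.0, 21.7]
opening: 0.004
finger_force: 10.7
```

Contact came at reported z ≈ -0.6, so the shut tips sit about 30.6 mm above the reported TCP. All heights get that correction, so I'll re-grip with the tips at about 15 mm.

>>> {"name": "drive_tool", "arguments": {"steps": "1 0 0 0.015 0;1 0 0 0.02 0;1 0 0 0.02 0;1 0 0 0.02 0;1 0 0 0.02 0;1 0 0 0.02 0;1 0 0 0.01 0;1 0 0 -0.005 0;1 0 0 -0.013 0;1 0 0 -0.013 0;0 0 0 -0.013 0;0 0 0 -0.013 0;0 0 0 -0.013 0;0 0 0 -0.013 0;0 0 0 -0.013 0;0 0 0 -0.013 0;0 0 0 -0.013 0"}}

```text
t: 7.62
ee_pos: [474.2, -133.7, -15.0]
orientation: [[1.0, 0.017, 0.002], [0.017, -1.0, -0.001], [0.002, 0.001, -1.0]]
wrist_force: [0.3, 0.4, 5.6]
opening: 0.403
finger_force: 61.2
```

>>> {"name": "drive_tool", "arguments": {"steps": "0 0 0 0.002 0;0 0 0 0.004 0;0 -0.01 -0.002 0.004 0;0 -0.025 -0.006 0.004 0;0 -0.04 -0.006 0.004 0;0 -0.052 -0.006 0.004 0;0 -0.062 -0.006 0.004 0;0 -0.07 -0.006 0.004 0;0 -0.07 -0.006 0.004 0;0 -0.07 -0.006 0.002 0;0 -0.07 -0.006 0 0;0 -0.07 -0.006 0 0"}}

```text
t: 8.62
ee_pos: [403.2, -139.6, -15.1]
orientation: [[1.0, 0.017, -0.002], [0.017, -1.0, -0.0], [-0.002, 0.0, -1.0]]
wrist_force: [-4.6, 1.5, 14.1]
opening: 0.406
finger_force: 62.1
```

>>> {"name": "drive_tool", "arguments": {"steps": "0.7 0 0 0 0;1 0 0 0 0;1 0 0 0 0;1 0 0 0 0;1 0 0 0.03 0;1 0 0 0.06 0;1 0.02 0.02 0.1 0;1 0.04 0.04 0.14 0;1 0.067 0.07 0.18 0;1 0.067 0.07 0.2 0;1 0.067 0.07 0.2 0;1 0.067 0.07 0.2 0"}}

```text
t: 9.62
ee_pos: [473.1, -68.3, 186.7]
orientation: [[1.0, 0.02, 0.006], [0.02, -1.0, -0.001], [0.006, 0.001, -1.0]]
wrist_force: [-1.0, 0.4, -1.1]
opening: 1.001
finger_force: 0.0
```

```bash
python3 -c "
from h import *
look('w3.png',dict(staples_old=30,staples_new=22))
s=observe(); lane(grab_frame('wrist'),s,'narrow_lane',166); print(np.round(s['joint_pos'],1))"
```

```text
t 9.6167 tcp [473.1 -68.3 186.7] yaw 1.1 open 1.001
staples_old 0.63 [370.0, 210.0, 408.0, 274.0] (array([ 404.6, -138.7]), array([39.2, 74.4]), 0.5)
staples_new 0.82 [232.0, 163.0, 303.0, 224.0] (array([455.4, -13.5]), array([41.1, 67.7]), 61.9)
narrow_lane xback 530.1 xfront 432.2 len 97.9 expect 166 centre 481.2 -138.9 ang 1.07 w [57.4 57.7 58.  57.4 57.7 57.1 57.4 58.8 57.1 57.5 56.8 57.2]
[ 19.7   6.3 -17.6 112.    2.2  62.2 -87.9]
```

View pics/w3.png

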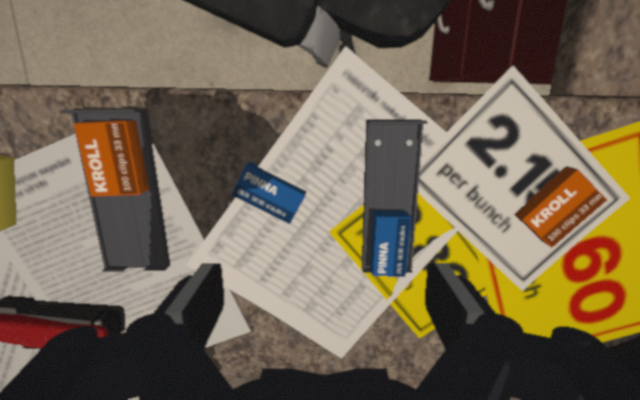

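The old blue carton now sits at the front, (370–408, 210–274). The new one is at (268,193) and the orange cartons are undisturbed. Next is the new staples carton.

>>> {"name": "drive_tool", "arguments": {"steps": "1 -0.019 0.057 -0.08 1.06;1 -0.019 0.057 -0.08 1.06;1 -0.019 0.057 -0.08 1.06;1 -0.019 0.057 -0.08 1.06;1 -0.019 0.057 -0.08 1.06;1 -0.019 0.057 -0.08 1.06;1 -0.019 0.057 -0.08 1.06;1 -0.019 0.057 -0.08 1.06;1 -0.019 0.057 -0.08 1.06;1 -0.019 0.057 -0.08 1.06;1 -0.019 0.057 -0.08 1.06;1 -0.019 0.057 -0.08 1.06;1 -0.019 0.057 -0.08 1.06"}}

```text
t: 10.95
ee_pos: [450.9, -12.7, 103.8]
orientation: [[0.475, 0.88, -0.001], [0.88, -0.475, -0.0], [-0.0, -0.001, -1.0]]
wrist_force: [0.2, 1.1, 0.1]
opening: 0.997
finger_force: 0.0
```

```bash
python3 -c "
from h import *
look('w4.png',dict(staples_new=20))"
```

```text
t 10.95 tcp [450.9 -12.7 103.8] yaw 61.6 open 0.997
staples_new 0.86 [301.0, 150.0, 348.0, 238.0] (array([453.5, -10.8]), array([36.6, 72.4]), 62.0)
```

>>> {"name": "drive_tool", "arguments": {"steps": "1 0.0015 0 -0.04 0;1 0.0015 0 -0.08 0;1 0.0015 0 -0.105 0;1 0.0015 0 -0.12 0;1 0.0015 0 -0.128 0;1 0.0015 0 -0.128 0;0 0.0015 0 -0.128 0;0 0.0015 0 -0.128 0;0 0.0015 0 -0.128 0;0 0.0015 0 -0.128 0;0 0.0015 0 -0.128 0;0 0.0015 0 -0.128 0;0 0.0015 0 -0.128 0"}}

```text
t: 12.13
ee_pos: [454.0, -12.6, -22.6]
orientation: [[0.474, 0.88, 0.003], [0.88, -0.474, -0.001], [0.001, 0.002, -1.0]]
wrist_force: [-0.7, 0.7, 5.7]
opening: 0.404
finger_force: 60.6
```

>>> {"name": "drive_tool", "arguments": {"steps": "0 0 0 0.02 0;0 0 0 0.05 0;0 0.005 -0.02 0.07 -0.12;0 0.01 -0.05 0.07 -0.24;0 0.015 -0.08 0.07 -0.36;0 0.02 -0.11 0.07 -0.48;0 0.027 -0.1267 0.07 -0.6;0 0.027 -0.1267 0.07 -0.72;0 0.027 -0.1267 0.07 -0.84;0 0.027 -0.1267 0.07 -0.96;0 0.027 -0.1267 0.06 -1.055;0 0.027 -0.1267 0.045 -1.055;0 0.027 -0.1267 0.035 -1.055;0 0.027 -0.1267 0.035 -1.055;0 0.027 -0.1267 0.035 -1.055"}}

```text
t: 13.38
ee_pos: [479.1, -139.0, 10.8]
orientation: [[1.0, 0.022, -0.001], [0.022, -1.0, 0.0], [-0.001, -0.0, -1.0]]
wrist_force: [-0.5, 0.1, -1.8]
opening: 0.396
finger_force: 60.2
```

```bash
python3 -c "
from h import *
look('w5.png',dict())"
```

```text
t 13.3833 tcp [ 479.1 -139.    10.8] yaw 1.3 open 0.396
```

View pics/w5.png

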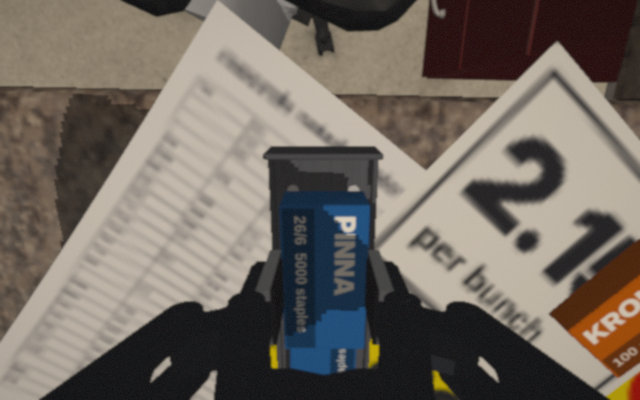

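The gripped carton is centred over the lane: its column is 325 against 323 for the back plate. Its far end at row 192 is clear of the plate, and there's room behind the old carton.

>>> {"name": "drive_tool", "arguments": {"steps": "0 0 0 -0.008 0;0 0 0 -0.015 0;0 0 0 -0.021 0;0 0 0 -0.0265 0;0 0 0 -0.0265 0;0.7 0 0 -0.0265 0;1 0 0 -0.0265 0;1 0 0 -0.0265 0;1 0 0 -0.0265 0;1 0 0 0.02 0;1 0 0 0.06 0;1 0 0 0.1 0;1 0 0 0.14 0;1 0 0 0.17 0;1 0 0 0.17 0;1 0 0 0.17 0"}}

```text
t: 14.77
ee_pos: [481.1, -139.5, 183.1]
orientation: [[1.0, 0.022, 0.004], [0.022, -1.0, -0.001], [0.004, 0.002, -1.0]]
wrist_force: [-0.3, 0.4, -1.1]
opening: 1.0
finger_force: 0.0
```

```bash
python3 -c "
from h import *
look('w6.png',dict(staples_old=30))
s=observe(); f=grab_frame('wrist');save(f,'w6.png');lane(f,s,'narrow_lane',166)"
```

```text
t 14.7667 tcp [ 481.1 -139.5  183.1] yaw 1.2 open 1.0
staples_old 0.73 [306.0, 216.0, 340.0, 284.0] (array([ 404.8, -140.8]), array([37. , 75.3]), -0.9)
narrow_lane xback 530.7 xfront 437.1 len 93.7 expect 166 centre 483.9 -139.5 ang 1.13 w [55.5 55.8 56.1 56.4 55.7 56.1 55.4 55.7 55.  56.3 55.6 55.9]
```

View pics/w6.png

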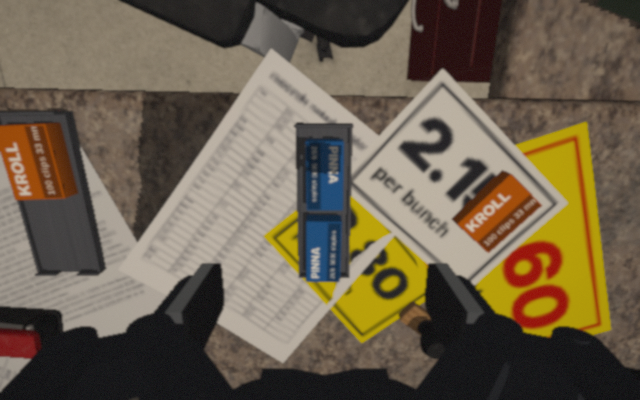

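Both staples cartons lie in line in the narrow lane: new at (325,174), old at (322,247). Now the wide lane.

>>> {"name": "drive_tool", "arguments": {"steps": "1 0 0.284 0.02 0;1 0 0.284 0.02 0;1 0 0.284 0.02 0;1 0 0.284 0.02 0;1 0 0.284 0.02 0;1 0 0.284 0.02 0;1 0 0.284 0.02 0;1 0 0.284 0.02 0;1 0 0.284 0.02 0;1 0 0.284 0.02 0;1 0 0.284 0.02 0"}}

```text
t: 15.88
ee_pos: [479.4, 142.7, 200.0]
orientation: [[1.0, 0.019, -0.002], [0.019, -1.0, -0.001], [-0.002, 0.001, -1.0]]
wrist_force: [0.8, -1.0, 0.3]
opening: 1.0
finger_force: 0.0
```

```bash
python3 -c "
from h import *
look('w7.png',dict(clips_old=28))
s=observe(); f=grab_frame('wrist');save(f,'w7.png');lane(f,s,'wide_lane',174);print(np.round(s['joint_pos'],1))"
```

```text
t 15.8833 tcp [479.4 142.7 200. ] yaw 1.1 open 1.0
clips_old 0.64 [295.0, 129.0, 349.0, 198.0] (array([488.2, 142.8]), array([50.8, 73.5]), 3.4)
wide_lane xback 536.2 xfront 360.1 len 176.0 expect 174 centre 448.1 142.4 ang 1.84 w [69.9 70.6 70.3 69.9 69.7 70.4 70.1 69.7 69.4 69.  71.  71.8]
[   0.9    8.5  -24.8  107.4    4.    65.  -114.2]
```

View pics/w7.png

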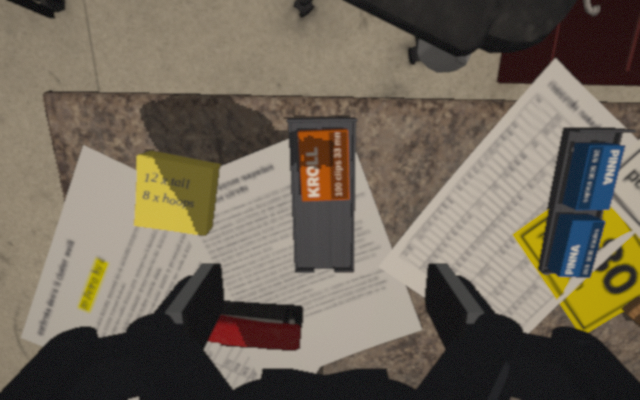

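Wide lane: (290–355, 118–270), with the old orange carton at (325,165). The note block (178,193) and stapler (255,328) are well clear of it.

>>> {"name": "drive_tool", "arguments": {"steps": "1 0.0075 -0.0012 -0.04 0.025;1 0.0075 -0.0012 -0.08 0.025;1 0.0075 -0.0012 -0.12 0.025;1 0.0075 -0.0012 -0.16 0.025;1 0.0075 -0.0012 -0.19 0.025;1 0.0075 -0.0012 -0.208 0.025;1 0.0075 -0.0012 -0.218 0.025;1 0.0075 -0.0012 -0.218 0.025;0 0.0075 -0.0012 -0.218 0.025;0 0.0075 -0.0012 -0.218 0.025;0 0.0075 -0.0012 -0.218 0.025;0 0.0075 -0.0012 -0.218 0.025;0 0.0075 -0.0012 -0.218 0.025;0 0.0075 -0.0012 -0.218 0.025;0 0.0075 -0.0012 -0.218 0.025"}}

```text
t: 17.33
ee_pos: [489.1, 144.2, -14.9]
orientation: [[0.999, 0.047, 0.004], [0.047, -0.999, 0.001], [0.004, -0.001, -1.0]]
wrist_force: [-0.1, -0.1, 6.2]
opening: 0.564
finger_force: 62.4
```

>>> {"name": "drive_tool", "arguments": {"steps": "0 0 0 0.002 0;0 0 0 0.004 0;0 -0.01 0 0.004 0;0 -0.025 -0.001 0.004 0;0 -0.04 -0.002 0.004 0;0 -0.055 -0.0025 0.004 0;0 -0.068 -0.0025 0.004 0;0 -0.078 -0.0025 0.004 0;0 -0.084 -0.0025 0.004 0;0 -0.084 -0.0025 0.004 0;0 -0.084 -0.0025 0.002 0;0 -0.084 -0.0025 0 0;0 -0.084 -0.0025 0 0"}}

```text
t: 18.42
ee_pos: [403.9, 141.3, -15.0]
orientation: [[0.999, 0.046, -0.0], [0.046, -0.999, -0.002], [-0.001, 0.002, -1.0]]
wrist_force: [-7.7, -1.2, 26.8]
opening: 0.565
finger_force: 65.0
```

>>> {"name": "drive_tool", "arguments": {"steps": "0.7 0 0 0.001 0;1 0 0 0.001 0;1 0 0 0.001 0;1 0 0 0.001 0;1 0 0 0.03 0;1 0 0 0.06 0;1 0.02 0 0.1 0;1 0.04 0 0.14 0;1 0.067 0 0.18 0;1 0.067 0 0.207 0;1 0.067 0 0.207 0;1 0.067 0 0.207 0;1 0.067 0 0.207 0"}}

```text
t: 19.5
ee_pos: [469.4, 140.8, 189.1]
orientation: [[0.999, 0.047, -0.002], [0.047, -0.999, -0.001], [-0.002, 0.001, -1.0]]
wrist_force: [-0.5, 0.0, -0.2]
opening: 0.999
finger_force: 0.0
```

```bash
python3 -c "
from h import *
look('w8.png',dict(clips_old=28,wide_lane=13))"
```

```text
t 19.5 tcp [469.4 140.8 189.1] yaw 2.7 open 0.999
clips_old 0.58 [296.0, 200.0, 344.0, 267.0] (array([406.5, 140.9]), array([49.6, 78. ]), 3.2)
clips_old 0.44 [540.0, 124.0, 640.0, 275.0] (array([ 450.6, -126.3]), array([ 67.5, 161.2]), 1.1)
wide_lane 0.79 [285.0, 105.0, 358.0, 273.0] (array([446.8, 142.7]), array([ 71.8, 178.3]), 2.0)
wide_lane 0.54 [551.0, 214.0, 607.0, 282.0] (array([ 397.7, -147.2]), array([54.9, 79.7]), 0.1)
```

>>> {"name": "drive_tool", "arguments": {"steps": "1 -0.031 -0.454 0 -0.745;1 -0.031 -0.454 0 -0.745;1 -0.031 -0.454 0 -0.745;1 -0.031 -0.454 0 -0.745;1 -0.031 -0.454 0 -0.745;1 -0.031 -0.454 0 -0.745;1 -0.031 -0.454 0 -0.745;1 -0.031 -0.454 0 -0.745;1 -0.031 -0.454 0 -0.745;1 -0.031 -0.454 0 -0.745;1 -0.031 -0.454 -0.04 -0.745;1 -0.031 -0.454 -0.08 -0.745;1 -0.031 -0.454 -0.08 -0.745;1 -0.031 -0.454 -0.08 -0.745;1 -0.031 -0.454 -0.08 -0.745;1 -0.031 -0.454 -0.08 -0.745"}}

```text
t: 20.98
ee_pos: [440.9, -312.0, 111.7]
orientation: [[0.768, -0.641, 0.002], [-0.641, -0.768, -0.001], [0.002, -0.001, -1.0]]
wrist_force: [-0.4, -0.3, 1.2]
opening: 1.001
finger_force: 0.0
```

```bash
python3 -c "
from h import *
look('w9.png',dict(clips_new=20))"
```

```text
t 20.9833 tcp [ 440.9 -312.   111.7] yaw -39.9 open 1.001
clips_new 0.82 [302.0, 139.0, 364.0, 233.0] (array([ 443.6, -320.4]), array([50.1, 73.6]), -39.8)
```

View pics/w9.png

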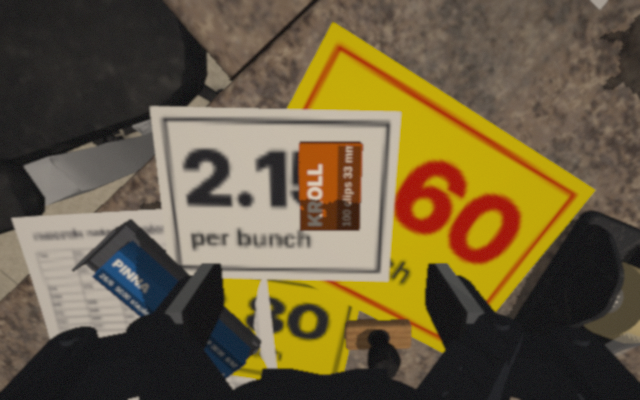

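The new orange carton is at (302–364, 139–233), aligned with the tool and offset a few mm; nothing is in the fingers' way.

>>> {"name": "drive_tool", "arguments": {"steps": "1 0.0025 -0.0075 -0.04 0;1 0.0025 -0.0075 -0.08 0;1 0.0025 -0.0075 -0.11 0;1 0.0025 -0.0075 -0.125 0;1 0.0025 -0.0075 -0.134 0;1 0.0025 -0.0075 -0.134 0;1 0.0025 -0.0075 -0.134 0;0 0.0025 -0.0075 -0.134 0;0 0.0025 -0.0075 -0.134 0;0 0.0025 -0.0075 -0.134 0;0 0.0025 -0.0075 -0.134 0;0 0.0025 -0.0075 -0.134 0;0 0.0025 -0.0075 -0.134 0;0 0.0025 -0.0075 -0.134 0"}}

```text
t: 22.25
ee_pos: [443.0, -321.2, -22.1]
orientation: [[0.766, -0.643, 0.003], [-0.643, -0.766, -0.002], [0.003, -0.0, -1.0]]
wrist_force: [-0.9, 1.0, 6.3]
opening: 0.567
finger_force: 62.3
```

>>> {"name": "drive_tool", "arguments": {"steps": "0 0 0 0.03 0;0 0 0 0.07 0;0 0 0 0.1 0;0 0.044 0.464 0.1 0.73;0 0.044 0.464 0.1 0.73;0 0.044 0.464 0.1 0.73;0 0.044 0.464 0.1 0.73;0 0.044 0.464 0.1 0.73;0 0.044 0.464 0.1 0.73;0 0.044 0.464 0.1 0.73;0 0.044 0.464 0.1 0.73;0 0.044 0.464 0.1 0.73;0 0.044 0.464 0.1 0.73;0 0.044 0.464 0.1 0.73;0 0.044 0.464 0.1 0.73;0 0.044 0.464 0.1 0.73;0 0.044 0.464 0.06 0.73;0 0.044 0.464 0.035 0.73;0 0.044 0.464 0.035 0.73;0 0.044 0.464 0.035 0.73"}}

```text
t: 23.92
ee_pos: [484.7, 141.8, 10.5]
orientation: [[1.0, 0.03, -0.003], [0.03, -1.0, -0.002], [-0.003, 0.002, -1.0]]
wrist_force: [0.2, -0.1, -0.1]
opening: 0.563
finger_force: 62.5
```

```bash
python3 -c "
from h import *
look('w10.png',dict())"
```

```text
t 23.9167 tcp [484.7 141.8  10.5] yaw 1.7 open 0.563
```

View pics/w10.png

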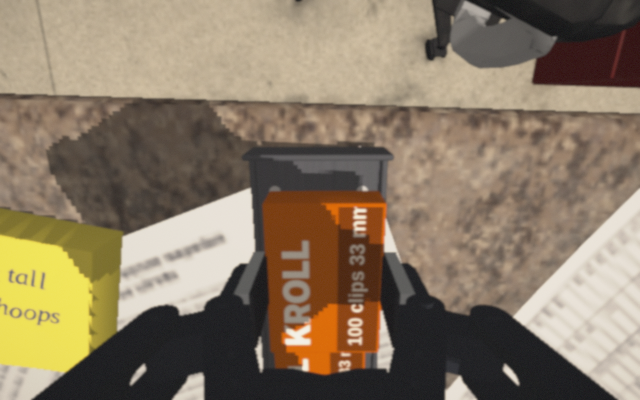

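The carton hangs about 3 mm right of the lane's middle, at column 325 against 318 for the back plate. Its ends are clear, so I'll shift it 2.5 mm left and lower it.

>>> {"name": "drive_tool", "arguments": {"steps": "0 0 0.0025 0 0;0 0 0.0025 -0.008 0;0 0 0.0025 -0.015 0;0 0 0.0025 -0.021 0;0 0 0.0025 -0.0265 0;0 0 0.0025 -0.0265 0;0.7 0 0.0025 -0.0265 0;1 0 0.0025 -0.0265 0;1 0 0.0025 -0.0265 0;1 0 0.0025 -0.0265 0;1 0 0.0025 0.02 0;1 0 0.0025 0.06 0;1 0 0.0025 0.1 0;1 0 0.0025 0.14 0;1 0 0.0025 0.18 0;1 0 0.0025 0.2 0;1 0 0.0025 0.2 0;1 0 0.0025 0.2 0"}}

```text
t: 25.47
ee_pos: [486.4, 146.3, 212.1]
orientation: [[0.999, 0.032, 0.003], [0.032, -0.999, 0.0], [0.003, -0.0, -1.0]]
wrist_force: [-1.1, -0.9, -0.2]
opening: 1.0
finger_force: 0.0
```

```bash
python3 -c "
from h import *
look('w11.png',dict(clips_old=28,clips_new=28,wide_lane=13))
f=grab_frame('top')
for n,z in dict(narrow_lane=13,wide_lane=13,staples_old=30,clips_old=28,note_block=33,stapler=50,rubber_stamp=58).items():
    for r in regions_of(f,n)[:2]: print(n,round(r['score'],2),rect(f,r['mask'],z))"
```

```text
t 25.4667 tcp [486.4 146.3 212.1] yaw 1.8 open 1.0
clips_old 0.61 [303.0, 212.0, 350.0, 273.0] (array([405.9, 141.4]), array([50. , 77.7]), 3.0)
clips_old 0.54 [142.0, 152.0, 229.0, 238.0] (array([454. , 296.6]), array([84., 86.]), -9.8)
clips_old 0.45 [294.0, 122.0, 362.0, 276.0] (array([451.8, 143.4]), array([ 68.3, 168.7]), 1.9)
clips_new 0.66 [301.0, 137.0, 352.0, 206.0] (array([485.7, 144.5]), array([49.8, 72.1]), 2.8)
wide_lane 0.81 [293.0, 125.0, 361.0, 278.0] (array([446.6, 142.6]), array([ 72.2, 177.1]), 1.9)
narrow_lane 0.91 (array([ 445.4, -136.2]), array([ 56.9, 169.4]), 1.1)
staples_old 0.61 (array([ 398.9, -135.2]), array([40.1, 69.9]), 0.6)
note_block 0.77 (array([446.9, 298.6]), array([80.8, 85.5]), 80.1)
stapler 0.9 (array([293.4, 246.4]), array([ 34.7, 126.8]), 86.6)
rubber_stamp 0.7 (array([ 299.1, -251.1]), array([33.2, 62.8]), 51.1)
```

View pics/w11.png

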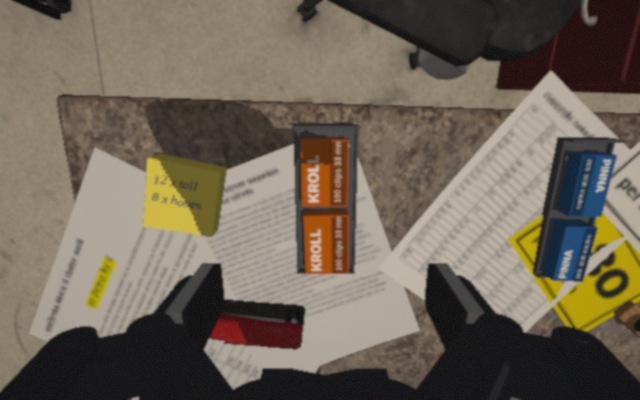

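Both lanes now hold two cartons in line: orange at (326,170) and (326,243), blue at (583,182) and (567,252). The bystanders haven't moved; the arm hides part of the stapler in the top view. Handing in.

```bash
python3 -c "
from workcell import *
print(job_done())"
```

```text
the job is handed in; nothing more can be done
None
```

I restocked both lanes with the old cartons at the front lips and the new ones behind, left the bystanders where they were, and handed the job in at about 25.5 s; the hand-in returned no verdict.

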